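# Find the loaded case by feel, push it home and snap its lid shut

### The job

One of the three orange slide-top cases in the red tray still has heavy parts packed under its foam; they all look alike, so nudge each along its lane a little to feel which one is the heaviest. Push the heaviest case along its lane until it rests fully home against the white stop, then slide its black lid fully shut, past the snap of the ridge. Leave the two lighter cases standing in their lanes well short of the stop with their lids still open, and do not disturb the hammer, screwdriver or phone.

Things in the scene. Friction and masses are not known exactly. Their poses are not given: they have to be found in the camera images.
- tray: Fixed red tray, 300 x 260 mm, plate 6 mm thick. Origin: centre of its underside; x runs along the lanes, away from the robot. Lanes centred at y = -84, 0, +84 mm, 76 mm wide between fences 10 mm above the plate, open at the near end. At the far end a white stop wall 30 mm above the plate, inner face at x = +125 mm: a case is home when its far end touches it (case origin at x = +45 mm).
- case_a: Orange slide-top case, loose, 160 (x) x 70 (y) x 48 (z) mm, one per lane, in any order. Origin: centre of its underside; x points along the lane to the stop. Its near end face (x = -80 mm) is flat and free from z = 0 to 36 mm. Starts 45 to 75 mm short of the stop. Above, a flat deck at z = 36 mm between side walls 60 mm apart that rise to 48 mm.
- case_b: Same shape and look as case_a. One of the three cases weighs 0.7 to 0.95 kg with its lid, the other two 0.25 to 0.35 kg, not told which. Friction varies from run to run but is alike for all three, so sliding the heavy one takes over twice the force of a light one.
- case_c: Same shape and look as case_a; see case_b about weight.
- case_a_lid (a joint): How far case_a's black lid stands open, m: 0 shut, 0.036 most; starts 0.024 to 0.034. The lid (110 x 58 x 5 mm) slides flat in the case's top; pushing it to the case's +x shuts it. It drags about 1 N until 0.009 open, meets a ridge that takes about 8 to 12 N (peaks to 20) to pass, and past the crest (0.005) snaps to its end stop at 0. A pushed lid can drag along a case not at the stop.
- case_b_lid (a joint): Opening of the lid of case_b, as case_a_lid.
- case_c_lid (a joint): Opening of the lid of case_c, as case_a_lid.
- case_a_tab (a point): Centre of the yellow upright tab on the near edge of case_a's lid: 6 (x) x 40 (y) x 16 (z) mm, 53 mm above the case's underside, 32 mm to the near side of the case's origin when shut and further by the lid's opening. The deck on its near side is free: push it with closed fingertips held 5 to 20 mm above the deck.
- case_b_tab (a point): Tab of the lid of case_b, as case_a_tab.
- case_c_tab (a point): Tab of the lid of case_c, as case_a_tab.
- hammer: Hammer lying on the table beside the tray; leave it alone.
- screwdriver: Screwdriver lying on the table beside the tray; leave it alone.
- phone: Black keypad phone, 105 x 46 x 16 mm, lying on the table beside the tray; leave it alone.
Things that resemble listed ones, but are neither listed nor needed, are in the scene too. What is shaped like the case_a but purple or turquoise is not meant.

How it is judged:
By the outcome, as a careful person would: the job done as asked, in the order asked, and still so for the second after the job is handed in, with the robot touching nothing.
It also fails if it takes over 72 s, if anything falls off the work surface, if the arm or the gripper's body presses on something with over 40 N, if the wrist force passes 120 N, or if a joint passes its speed limit or range.

### The arm

A 6-joint arm with a two-finger parallel gripper is mounted at the origin on the work surface. World frame = base frame: x ahead of the robot, y to its left, z up, the work surface at z = 0. Lengths are in m, angles in rad, forces in N, time in s.
With the tool pointing down it reaches from about 0.375 to 0.9 m from the base axis. Payload 3.1 kg.
Tool frame: the origin (TCP) lies midway between the tips of the shut fingers; the grasp point (between the pads) lies 19 mm behind it; z points along the fingers, y is the line along which they close (so a half turn about z gives the same grasp; the last joint's range is limited). The gripper opens to 87 mm and grips with 3 to 60 N. Pads are 19 mm wide; open, the fingers measure 117 mm over their backs; the gripper's body (75 mm by 190 mm) begins 51 mm behind the grasp point.
Start: joints at [-1.306, 0.527, 1.433, -0, 1.181, -0.178], TCP at [0.268, -0.565, 0.223] pointing down, gripper open.
Joint ranges: [-3.08, 3.08], [-0.75, 2.2], [0.22, 2.44], [-1.43, 4.57], [0, 2.65], [-2.85, 2.85]. Speed limits (rad/s): [2.79, 2.79, 3.14, 3.14, 3.14, 3.14].

### API

Orientations are given as a 3x3 rotation matrix whose columns are the frame's x, y, z axes.
In Python, from bench import get_state, optics, ticket gives the robot as it stands. The module is installed in compiled form; this text tells all that it offers.
- The arm moves only by the tool send_rows, never from a script. Its argument "increments" is a list of rows, each a list of 7 numbers: the shift along the world's x, y, z in units of 0.15 m (1.0 is 0.15 m), then the turn, a rotation vector about the world's x, y, z in units of 4 degrees (1.0 is 4 degrees), then the gripper's target within -1 to 1 (shut at 1, half-way at 0, fully open at -1). In form: [[tx, ty, tz, ax, ay, az, hand], ...]. A call has 1 to 12 rows; each row shifts and turns the commanded pose from where the row before left it; what a row does not reach is not made up. A row lasts 1/10 s, in which the tool goes at most 50 mm and 8.59 degrees, less where a joint would pass 70% of its speed; a pose out of reach is approached as far as the arm can. A call with a number of a shift or a turn outside -1 to 1 is refused whole. A call with a gripper value outside its range is refused whole. The fingers move at their own pace and stop on an object; the grip force is fixed at half the most. Time passes only in rows, so rows that do not move let the fingers close. It gives the time, the measured TCP pose, the force, the opening and the grip force at its end, in the units of the state.
- get_state(): the state, without advancing time (a new reading comes with each control period).
- optics.read_camera(name): name is "side" or "top" or "wrist"; returns the picture (384x512x3 uint8, red, green, blue); there is no depth.
- optics.camera_info(name): a dict with "fov_y" (degrees; the focal length in pixels is half the picture's height over the tangent of half this angle, whatever the lens; pixels are square), "cx", "cy" (the principal point, pixels), "dist" ([k1, k2, p1, p2, k3] as OpenCV has them; the pictures are not rectified), "R" (3x3) and "t" (3): a world point X has camera coordinates R X + t; the wrist camera has in their place "tool_from_camera" (4x4, takes a point from camera to tool coordinates, whose origin is the TCP and whose axes are the flange's). Camera axes: x right, y down, z forward; pixel columns grow to the right and rows downward; lengths in m; the calibration is good to about 2 mm. A picture is of the moment at which its call begins: read the wrist's pose just before it. camera_info takes no time and is no camera call.
- ticket.hand_in(): hands the job in; it is judged then, once.
Trained networks look in the newest picture that a camera, given by its name, has taken for a name from the list of things; names that differ only in an ending like _2 or _b are one class to them, and where a whole thing is asked for, a point or a joint stands for the part that bears it (a point fixed in the world has none). Each returns a list of dicts, best first, with "confidence" (0 to 1); they miss things now and then, are a little off and sometimes report something else, mostly with a low value. They report only what shows in the picture. A call takes as long as a camera call. They do not tell look-alikes from the thing itself.
- optics.search_frame(query, camera): "at" ([column, row] as shares, 0 to 1, of the picture: columns of its width, rows of its height, amid what is visible of it).
- optics.place_of(query, camera): "at" ([column, row] as shares, 0 to 1, of the picture: columns of its width, rows of its height: a listed point, or the origin of a listed thing).
The state is a dict: "clock": time; "joint_pos": joint angles; "qvel": joint speeds; "joint_torque": joint torques, N m; "position": TCP position; "eef_rot": TCP orientation; "ft_force": force on the tool from outside, world axes, zero at the start; "torque": the same for the moment, N m; "gripper_width": finger opening in m; "grip_force": force on a finger pad.
Only numpy, scipy, OpenCV 4.12 (cv2) and the standard library are available. Lean on these libraries where they do the work, as an engineer would, in place of code of your own. Each camera call takes 0.05 s, during which the arm holds its last target. There are 200 camera calls.

## Working session

There is one attempt and no reset: what is moved stays moved. The work goes in short steps, Python scripts to look and compute and a tool call to move; the robot and the scene stay as the last step left them, time stands still between calls to the robot, and variables do not carry over. Pictures are saved under pics/ and viewed, at most 10 in all, crops included, and the job is handed in when it is done.

Besides the shell and the picture viewer there is one more tool, called as name([rows], argument=value, ...), one row to a line, values as JSON. send_rows: Moves the arm, as the interface text tells. Its arguments: {"type":"object","properties":{"increments":{"type":"array","items":{"type":"array","items":{"type":"number"}}}},"required":["increments"]}

```bash
mkdir -p pics; cat > h.py <<'E'
import numpy as np, cv2
from bench import get_state, optics, ticket
def snap(c,n):
    im=optics.read_camera(c); cv2.imwrite(f'pics/{n}.png',cv2.cvtColor(im,cv2.COLOR_RGB2BGR)); return im
def cam(c):
    i=optics.camera_info(c); f=192/np.tan(np.radians(i['fov_y'])/2)
    K=np.array([[f,0,i['cx']],[0,f,i['cy']],[0,0,1]])
    return K,np.array(i['dist'],float),np.array(i['R']),np.array(i['t'])
def ray2z(c,uv,z):
    K,d,R,t=cam(c); p=cv2.undistortPoints(np.array([[uv]],float),K,d)[0,0]
    o=-R.T@t; v=R.T@np.array([p[0],p[1],1]); return o+v*(z-o[2])/v[2]
def proj(c,X):
    K,d,R,t=cam(c); return cv2.projectPoints(np.array(X,float).reshape(-1,3),cv2.Rodrigues(R)[0],t,K,d)[0][:,0]
E
python3 - <<'E'
from h import *
a=snap('top','top0');b=snap('side','side0')
cv2.imwrite('pics/both.png',cv2.cvtColor(np.vstack([cv2.resize(a,(400,300)),cv2.resize(b,(400,300))]),cv2.COLOR_RGB2BGR))
S=np.array([512,384])
for c in ('top','side'):
  for q,z in (('tray',0),('case_a',.006),('case_a_tab',.059),('hammer',0),('phone',0),('screwdriver',0)):
    for r in optics.place_of(q,c): 
        uv=np.array(r['at'])*S; print(c,q,round(r['confidence'],2),uv.round(),ray2z(c,uv,z).round(4))
E
```

```text
top tray 0.71 [256. 152.] [ 0.5932 -0.0281  0.    ]
top case_a 0.79 [235. 161.] [0.5581 0.0498 0.006 ]
top case_a 0.79 [364. 121.] [ 0.7154 -0.4213  0.006 ]
top case_a 0.77 [258. 154.] [ 0.5861 -0.0342  0.006 ]
top case_a 0.72 [144.  99.] [0.7814 0.3838 0.006 ]
top case_a 0.67 [188. 229.] [0.3144 0.2079 0.006 ]
top case_a 0.67 [239. 176.] [0.5031 0.0326 0.006 ]
top case_a 0.6 [280. 152.] [ 0.5954 -0.1126  0.006 ]
top case_a_tab 0.93 [236. 180.] [0.4836 0.0402 0.059 ]
top case_a_tab 0.92 [369. 110.] [ 0.7375 -0.4205  0.059 ]
top case_a_tab 0.87 [141. 107.] [0.7322 0.3762 0.059 ]
top case_a_tab 0.75 [286. 168.] [ 0.5294 -0.129   0.059 ]
top case_a_tab 0.74 [185. 239.] [0.2841 0.2085 0.059 ]
top hammer 0.82 [146. 176.] [0.5    0.3658 0.    ]
top phone 0.9 [326. 149.] [ 0.6073 -0.2797  0.    ]
top screwdriver 0.55 [326. 152.] [ 0.5992 -0.2815  0.    ]
side tray 0.8 [286. 195.] [ 0.5963 -0.0256  0.    ]
side case_a 0.91 [179. 206.] [0.2903 0.1946 0.006 ]
side case_a 0.83 [261. 189.] [0.5634 0.0626 0.006 ]
side case_a 0.8 [401. 227.] [ 0.688  -0.4253  0.006 ]
side case_a 0.74 [286. 194.] [ 0.595  -0.0285  0.006 ]
side case_a 0.73 [240. 147.] [0.7638 0.3803 0.006 ]
side case_a 0.59 [305. 201.] [ 0.602  -0.1066  0.006 ]
side case_a 0.55 [274. 307.] [ 0.1749 -0.3444  0.006 ]
side case_a_tab 0.78 [251. 189.] [0.4771 0.0284 0.059 ]
side case_a_tab 0.68 [233. 139.] [0.7226 0.3763 0.059 ]
side case_a_tab 0.63 [173. 192.] [0.2855 0.2088 0.059 ]
side case_a_tab 0.56 [412. 209.] [ 0.7249 -0.4336  0.059 ]
side hammer 0.83 [189. 168.] [0.4939 0.3975 0.    ]
side phone 0.39 [350. 223.] [ 0.6045 -0.2877  0.    ]
side screwdriver 0.68 [331. 258.] [ 0.4255 -0.3385  0.    ]
```

View pics/top0.png

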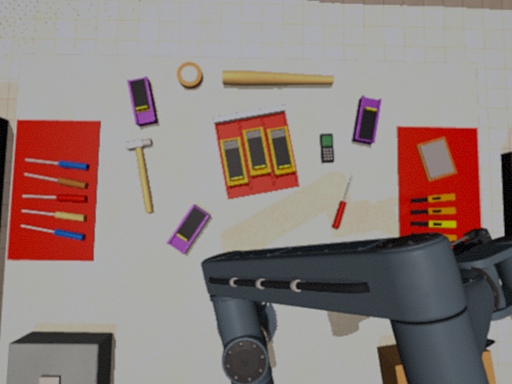

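View pics/side0.png

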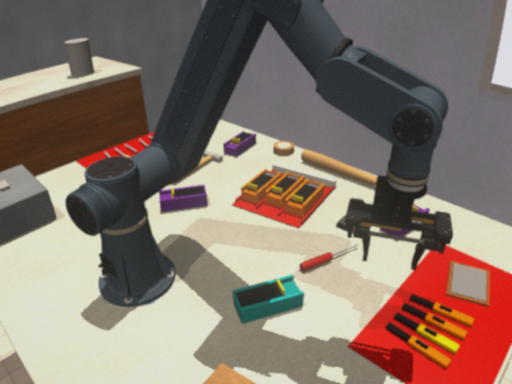

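Seen: three orange cases in the red tray at top-image pixels (234,162), (257,150) and (281,152). Look-alikes: purple cases at (142,100), (367,120) and (189,229), and a turquoise one in the side view at (268,299). I choose the orange ones, then check them in a crop.

```bash
python3 - <<'E'
from h import *
im=cv2.imread('pics/top0.png'); s=get_state(); print(s['position'],s['eef_rot'],s['ft_force'],s['clock'])
print(optics.camera_info('wrist'))
# rectify onto z=.006 plane, 1mm/px, x up y left, region x .4-.8,y -.25-.2
xs=np.linspace(.80,.40,800); ys=np.linspace(.2,-.25,900)
def rect(z):
    X=np.stack(np.meshgrid(xs,ys,indexing='ij')+[np.full((800,900),z)] if 0 else [*np.meshgrid(xs,ys,indexing='ij'),np.full((800,900),z)],-1)
    p=proj('top',X).reshape(800,900,2).astype(np.float32)
    return cv2.remap(im,p[...,0].copy(),p[...,1].copy(),cv2.INTER_CUBIC)
r=rect(.006); hsv=cv2.cvtColor(r,cv2.COLOR_BGR2HSV)
m=((hsv[...,0]<4)|(hsv[...,0]>172))&(hsv[...,1]>150)
m=cv2.morphologyEx(m.astype(np.uint8),cv2.MORPH_CLOSE,np.ones((60,60)));n,l,st,_=cv2.connectedComponentsWithStats(m)
k=1+st[1:,4].argmax(); q=cv2.boxPoints(cv2.minAreaRect(np.argwhere(l==k)[:,::-1].astype(np.float32)))
for u,v in q: print('corner',.8-v*.4/799,.2-u*.45/899)
w=cv2.resize(rect(.042),(720,600)); cv2.imwrite('pics/rect.png',w[:,:])
E
```

```text
[ 0.26779446 -0.56470203  0.22260145] [[ 9.03578707e-01  4.28422128e-01  3.38160067e-05]
 [ 4.28422129e-01 -9.03578704e-01 -6.92846280e-05]
 [ 8.72355805e-07  7.70916402e-05 -9.99999997e-01]] [-0.33839323 -0.90947393 -0.53258133] 0.7
{'fov_y': 66.3866373810964, 'cx': 248.35916603351427, 'cy': 184.73985380553566, 'dist': array([-0.03526234,  0.        ,  0.        ,  0.        ,  0.        ]), 'tool_from_camera': array([[ 9.81943215e-04, -9.64948329e-01, -2.62438102e-01,
         7.20033278e-02],
       [ 9.99999395e-01,  8.17465647e-04,  7.35908806e-04,
        -7.52194195e-05],
       [-4.95579840e-04, -2.62438666e-01,  9.64948548e-01,
        -1.62081975e-01],
       [ 0.00000000e+00,  0.00000000e+00,  0.00000000e+00,
         1.00000000e+00]])}
corner 0.69398654 0.12382435
corner 0.7438971 -0.12722947
corner 0.4736918 -0.18093248
corner 0.4237812 0.07012132
```

View pics/rect.png

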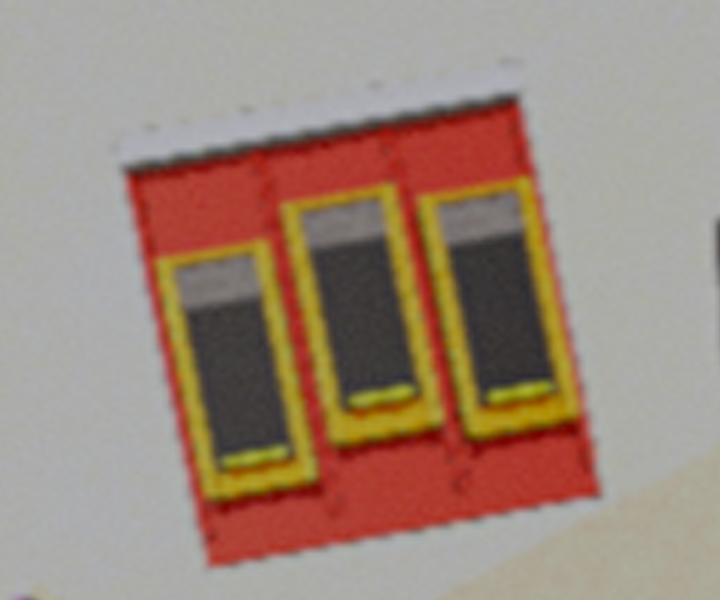

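The crop confirms three orange cases with yellow tabs at the near end. The case near-end middles are at crop pixels (262,490), (385,437) and (522,430). The tray sits at about (0.596,-0.026) with yaw 11.2°.

send_rows([
  [0.118,0.239,0,0,0,-0.296,1],
  [0.118,0.239,0,0,0,-0.296,1],
  [0.118,0.239,0,0,0,-0.296,1],
  [0.118,0.239,0,0,0,-0.296,1],
  [0.118,0.239,0,0,0,-0.296,1],
  [0.118,0.239,0,0,0,-0.296,1],
  [0.118,0.239,0,0,0,-0.296,1],
  [0.118,0.239,0,0,0,-0.296,1],
  [0.118,0.239,0,0,0,-0.296,1],
  [0.118,0.239,0,0,0,-0.296,1],
  [0.118,0.239,0,0,0,-0.296,1],
  [0.118,0.239,0,0,0,-0.296,1],
])

```text
clock: 1.9
position: [0.4809, -0.133, 0.2228]
eef_rot: [[0.981, 0.193, 0.001], [0.193, -0.981, -0.0], [0.001, 0.0, -1.0]]
ft_force: [0.7, -1.6, 0.8]
gripper_width: 0.0026
grip_force: 0.0
```

send_rows([
  [0,0,0,0,0,0,1],
  [0,0,0,0,0,0,1],
])

```text
clock: 2.1
position: [0.4805, -0.1339, 0.2227]
eef_rot: [[0.981, 0.196, 0.0], [0.196, -0.981, -0.001], [-0.0, 0.001, -1.0]]
ft_force: [0.4, -0.4, 0.2]
gripper_width: 0.0
grip_force: 0.0
```

```bash
cat >> h.py <<'E'
def wrist(n=None):
    s=get_state(); T=np.eye(4);T[:3,:3]=s['eef_rot'];T[:3,3]=s['position']
    if n: im=snap('wrist',n)
    M=T@optics.camera_info('wrist')['tool_from_camera']; R=M[:3,:3].T
    return R,-R@M[:3,3]
_c=cam
def cam(c):
    if c!='wrist': return _c(c)
    i=optics.camera_info(c); f=192/np.tan(np.radians(i['fov_y'])/2)
    return (np.array([[f,0,i['cx']],[0,f,i['cy']],[0,0,1]]),np.array(i['dist'],float),*wrist())
E
python3 - <<'E'
from h import *
s=get_state(); print(s['position'].round(4),s['eef_rot'].round(3),s['ft_force'],s['clock'])
snap('wrist','w1'); S=np.array([512,384])
for q,z in (('case_a',.006),('case_a_tab',.059),('tray',0)):
    for r in optics.place_of(q,'wrist'):
        uv=np.array(r['at'])*S; print(q,round(r['confidence'],2),uv.round(),ray2z('wrist',uv,z).round(4))
E
```

```text
[ 0.4805 -0.1339  0.2227] [[ 0.981  0.196  0.   ]
 [ 0.196 -0.981 -0.001]
 [-0.     0.001 -1.   ]] [ 0.42176229 -0.37370338  0.16511423] 2.1
case_a 0.97 [181.  60.] [ 0.587  -0.0309  0.006 ]
case_a 0.9 [250.  67.] [ 0.5946 -0.1144  0.006 ]
case_a 0.82 [111.  73.] [0.5562 0.0515 0.006 ]
case_a_tab 0.82 [ 95. 131.] [0.4917 0.0396 0.059 ]
```

View pics/w1.png

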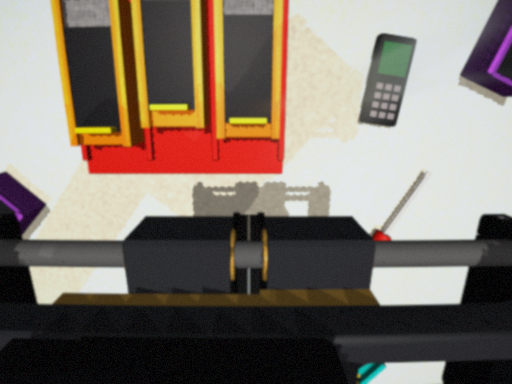

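Wrist view: the three cases' near edges are at about (102,145), (170,127) and (248,138), with tabs at (94,131), (168,107) and (248,121). The tray's near edge is on row 172.

```bash
cat >> h.py <<'E'
O=np.array([.5958,-.0262]);U=np.array([.9808,.1949]);V=np.array([-.1949,.9808])
def tr(p): d=np.array(p)[:2]-O; return np.array([d@U,d@V]).round(4)
E
python3 - <<'E'
from h import *
for n,uv,z in (('L',(102,145),.042),('M',(170,127),.042),('R',(248,138),.042),('Ltab',(94,130),.067),('Mtab',(168,106),.067),('Rtab',(248,121),.067),('trayL',(89,172),.006),('trayR',(283,172),.006)): print(n,tr(ray2z('wrist',uv,z)))
print(tr(get_state()['position']), [tr(p) for p in ((.587,-.0309),(.5946,-.1144),(.5562,.0515))])
E
```

```text
L [-0.1073  0.0873]
M [-0.0871  0.0052]
R [-0.1    -0.0846]
Ltab [-0.0879  0.0814]
Mtab [-0.0635 -0.0007]
Rtab [-0.0794 -0.0847]
trayL [-0.1479  0.1278]
trayR [-0.1487 -0.1308]
[-0.135  -0.0848] [array([-0.0095, -0.0029]), array([-0.0184, -0.0863]), array([-0.0237,  0.0839])]
```

send_rows([
  [0,0,-0.26,0,0,0,1],
  [0,0,-0.26,0,0,0,1],
  [0,0,-0.26,0,0,0,1],
  [0,0,-0.26,0,0,0,1],
  [0,0,-0.26,0,0,0,1],
  [0,0,0,0,0,0,1],
  [0.0392,0.0078,0,0,0,0,1],
  [0.0392,0.0078,0,0,0,0,1],
  [0.0196,0.0039,0,0,0,0,1],
])

```text
clock: 3.2
position: [0.4976, -0.1327, 0.03]
eef_rot: [[0.981, 0.194, 0.006], [0.194, -0.981, -0.003], [0.005, 0.004, -1.0]]
ft_force: [0.1, 1.0, -0.4]
gripper_width: 0.0004
grip_force: 0.0
```

send_rows([
  [0.0196,0.0039,0,0,0,0,1],
])

```text
clock: 3.3
position: [0.4996, -0.1315, 0.0296]
eef_rot: [[0.981, 0.194, 0.004], [0.194, -0.981, -0.002], [0.003, 0.003, -1.0]]
ft_force: [-0.7, -0.2, -0.1]
gripper_width: 0.0004
grip_force: 0.0
```

send_rows([
  [0.0196,0.0039,0,0,0,0,1],
])

```text
clock: 3.4
position: [0.5018, -0.1305, 0.0289]
eef_rot: [[0.981, 0.194, 0.002], [0.194, -0.981, -0.001], [0.002, 0.002, -1.0]]
ft_force: [-0.8, -0.4, -0.4]
gripper_width: 0.0006
grip_force: 0.0
```

send_rows([
  [0.0196,0.0039,0,0,0,0,1],
])

```text
clock: 3.5
position: [0.5043, -0.1298, 0.0283]
eef_rot: [[0.981, 0.194, 0.001], [0.194, -0.981, -0.001], [0.001, 0.001, -1.0]]
ft_force: [-0.1, -0.1, 0.5]
gripper_width: 0.0004
grip_force: 0.0
```

send_rows([
  [0.0196,0.0039,0,0,0,0,1],
])

```text
clock: 3.6
position: [0.5052, -0.129, 0.0279]
eef_rot: [[0.981, 0.195, -0.004], [0.195, -0.981, 0.0], [-0.004, -0.001, -1.0]]
ft_force: [-6.9, -3.9, 5.5]
gripper_width: 0.0003
grip_force: 3.8
```

send_rows([
  [0.0196,0.0039,0,0,0,0,1],
])

```text
clock: 3.7
position: [0.5062, -0.1279, 0.0276]
eef_rot: [[0.981, 0.195, -0.008], [0.195, -0.981, 0.002], [-0.007, -0.003, -1.0]]
ft_force: [-8.6, -2.2, 6.8]
gripper_width: 0.0001
grip_force: 4.4
```

send_rows([
  [0.0196,0.0039,0,0,0,0,1],
])

```text
clock: 3.8
position: [0.5082, -0.127, 0.0274]
eef_rot: [[0.981, 0.195, -0.009], [0.195, -0.981, 0.003], [-0.009, -0.004, -1.0]]
ft_force: [-9.4, -2.8, 6.6]
gripper_width: 0.0006
grip_force: 4.7
```

send_rows([
  [0.0196,0.0039,0,0,0,0,1],
])

```text
clock: 3.9
position: [0.5106, -0.1262, 0.0274]
eef_rot: [[0.981, 0.195, -0.01], [0.195, -0.981, 0.003], [-0.01, -0.005, -1.0]]
ft_force: [-10.0, -2.0, 9.0]
gripper_width: 0.0003
grip_force: 5.0
```

send_rows([
  [0.0196,0.0039,0,0,0,0,1],
])

```text
clock: 4.0
position: [0.5133, -0.1256, 0.0274]
eef_rot: [[0.981, 0.195, -0.011], [0.195, -0.981, 0.003], [-0.01, -0.005, -1.0]]
ft_force: [-10.0, -2.2, 8.3]
gripper_width: 0.0007
grip_force: 5.0
```

send_rows([
  [0,0,0,0,0,0,1],
  [0,0,0,0,0,0,1],
])

```text
clock: 4.2
position: [0.5143, -0.1256, 0.0274]
eef_rot: [[0.981, 0.195, -0.009], [0.195, -0.981, 0.003], [-0.008, -0.004, -1.0]]
ft_force: [-7.2, -0.9, 6.1]
gripper_width: 0.0007
grip_force: 3.7
```

send_rows([
  [-0.098,-0.02,0,0,0,0,1],
  [-0.098,-0.02,0,0,0,0,1],
  [-0.03,0.182,0,0,0,0,1],
  [-0.03,0.182,0,0,0,0,1],
  [-0.03,0.182,0,0,0,0,1],
  [0,0,0,0,0,0,1],
  [0,0,0,0,0,0,1],
])

```text
clock: 4.9
position: [0.476, -0.0507, 0.0276]
eef_rot: [[0.981, 0.195, 0.001], [0.195, -0.981, -0.0], [0.001, 0.0, -1.0]]
ft_force: [0.8, -0.0, -0.6]
gripper_width: 0.0003
grip_force: 0.0
```

send_rows([
  [0.0392,0.0078,0,0,0,0,1],
  [0.0392,0.0078,0,0,0,0,1],
  [0.0392,0.0078,0,0,0,0,1],
  [0.0196,0.0039,0,0,0,0,1],
  [0.0196,0.0039,0,0,0,0,1],
])

```text
clock: 5.4
position: [0.4995, -0.0466, 0.0275]
eef_rot: [[0.981, 0.193, 0.0], [0.193, -0.981, -0.0], [0.0, 0.0, -1.0]]
ft_force: [-0.1, 0.2, 0.1]
gripper_width: 0.0005
grip_force: 0.0
```

send_rows([
  [0.0196,0.0039,0,0,0,0,1],
])

```text
clock: 5.5
position: [0.5013, -0.0457, 0.0275]
eef_rot: [[0.981, 0.194, -0.002], [0.194, -0.981, 0.0], [-0.002, -0.001, -1.0]]
ft_force: [-3.5, -1.7, 1.7]
gripper_width: 0.0002
grip_force: 1.7
```

send_rows([
  [0.0196,0.0039,0,0,0,0,1],
])

```text
clock: 5.6
position: [0.5032, -0.0448, 0.0274]
eef_rot: [[0.981, 0.194, -0.004], [0.194, -0.981, 0.001], [-0.004, -0.002, -1.0]]
ft_force: [-3.2, -1.3, 3.4]
gripper_width: 0.0005
grip_force: 1.9
```

send_rows([
  [0.0196,0.0039,0,0,0,0,1],
])

```text
clock: 5.7
position: [0.5066, -0.0442, 0.0274]
eef_rot: [[0.981, 0.194, -0.003], [0.194, -0.981, 0.001], [-0.003, -0.001, -1.0]]
ft_force: [-2.2, -0.7, 1.2]
gripper_width: 0.0002
grip_force: 1.4
```

send_rows([
  [0.0196,0.0039,0,0,0,0,1],
])

```text
clock: 5.8
position: [0.5105, -0.0437, 0.0274]
eef_rot: [[0.981, 0.194, -0.001], [0.194, -0.981, 0.0], [-0.001, -0.0, -1.0]]
ft_force: [-1.3, -0.3, -0.2]
gripper_width: 0.0007
grip_force: 0.9
```

send_rows([
  [-0.18,-0.036,0,0,0,0,1],
  [-0.18,-0.036,0,0,0,0,1],
  [-0.045,0.182,0,0,0,0,1],
  [-0.045,0.182,0,0,0,0,1],
  [-0.045,0.182,0,0,0,0,1],
  [0,0,0,0,0,0,1],
  [0,0,0,0,0,0,1],
])

```text
clock: 6.5
position: [0.4381, 0.0273, 0.0277]
eef_rot: [[0.981, 0.195, 0.003], [0.195, -0.981, -0.001], [0.003, 0.001, -1.0]]
ft_force: [-0.6, -0.7, 0.3]
gripper_width: 0.0004
grip_force: 0.0
```

send_rows([
  [0.0392,0.0078,0,0,0,0,1],
  [0.0392,0.0078,0,0,0,0,1],
  [0.0392,0.0078,0,0,0,0,1],
  [0.0196,0.0039,0,0,0,0,1],
  [0.0196,0.0039,0,0,0,0,1],
])

```text
clock: 7.0
position: [0.4607, 0.0316, 0.0275]
eef_rot: [[0.981, 0.193, 0.0], [0.193, -0.981, -0.0], [0.0, 0.0, -1.0]]
ft_force: [0.3, 0.1, 0.7]
gripper_width: 0.0006
grip_force: 0.0
```

send_rows([
  [0.0196,0.0039,0,0,0,0,1],
])

```text
clock: 7.1
position: [0.4632, 0.0323, 0.0275]
eef_rot: [[0.981, 0.193, -0.0], [0.193, -0.981, 0.0], [-0.0, -0.0, -1.0]]
ft_force: [-0.4, -0.5, 0.9]
gripper_width: 0.0001
grip_force: 0.0
```

send_rows([
  [0.0196,0.0039,0,0,0,0,1],
])

```text
clock: 7.2
position: [0.4649, 0.0331, 0.0275]
eef_rot: [[0.981, 0.194, -0.003], [0.194, -0.981, 0.0], [-0.003, -0.001, -1.0]]
ft_force: [-2.3, -0.6, 2.6]
gripper_width: 0.0004
grip_force: 1.5
```

send_rows([
  [0.0196,0.0039,0,0,0,0,1],
])

```text
clock: 7.3
position: [0.4672, 0.0338, 0.0274]
eef_rot: [[0.981, 0.194, -0.004], [0.194, -0.981, 0.0], [-0.004, -0.001, -1.0]]
ft_force: [-3.7, -1.0, 2.0]
gripper_width: 0.0002
grip_force: 1.5
```

send_rows([
  [0.0196,0.0039,0,0,0,0,1],
])

```text
clock: 7.4
position: [0.4708, 0.0344, 0.0274]
eef_rot: [[0.981, 0.194, -0.002], [0.194, -0.981, 0.0], [-0.002, -0.001, -1.0]]
ft_force: [-2.6, -0.5, 0.6]
gripper_width: 0.0002
grip_force: 0.9
```

The right-hand case takes about 10 N to slide, the other two about 3 N, so the right one is the heavy one.

send_rows([
  [-0.065,-0.013,0,0,0,0,1],
  [-0.065,-0.013,0,0,0,0,1],
  [0.055,-0.217,0,0,0,0,1],
  [0.055,-0.217,0,0,0,0,1],
  [0.055,-0.217,0,0,0,0,1],
  [0.055,-0.217,0,0,0,0,1],
  [0.055,-0.217,0,0,0,0,1],
  [0,0,0,0,0,0,1],
  [0,0,0,0,0,0,1],
])

```text
clock: 8.3
position: [0.4927, -0.1329, 0.0274]
eef_rot: [[0.981, 0.192, -0.001], [0.192, -0.981, 0.001], [-0.001, -0.001, -1.0]]
ft_force: [-0.6, 0.9, -1.4]
gripper_width: 0.0007
grip_force: 0.0
```

send_rows([
  [0.0392,0.0078,0,0,0,0,1],
  [0.0392,0.0078,0,0,0,0,1],
  [0.0392,0.0078,0,0,0,0,1],
  [0.0392,0.0078,0,0,0,0,1],
  [0.0392,0.0078,0,0,0,0,1],
  [0.0392,0.0078,0,0,0,0,1],
  [0.0392,0.0078,0,0,0,0,1],
  [0.0392,0.0078,0,0,0,0,1],
  [0.0392,0.0078,0,0,0,0,1],
  [0.0392,0.0078,0,0,0,0,1],
  [0.0392,0.0078,0,0,0,0,1],
])

```text
clock: 9.4
position: [0.5534, -0.118, 0.0274]
eef_rot: [[0.981, 0.196, -0.011], [0.196, -0.981, 0.002], [-0.011, -0.005, -1.0]]
ft_force: [-9.9, -2.0, 7.4]
gripper_width: 0.0005
grip_force: 5.0
```

send_rows([
  [0.0196,0.0039,0,0,0,0,1],
  [0.0196,0.0039,0,0,0,0,1],
])

```text
clock: 9.6
position: [0.5594, -0.117, 0.0274]
eef_rot: [[0.981, 0.196, -0.011], [0.196, -0.981, 0.002], [-0.01, -0.004, -1.0]]
ft_force: [-9.6, -1.8, 7.3]
gripper_width: 0.0006
grip_force: 5.1
```

send_rows([
  [0.0196,0.0039,0,0,0,0,1],
])

```text
clock: 9.7
position: [0.5621, -0.1164, 0.0274]
eef_rot: [[0.981, 0.196, -0.011], [0.196, -0.981, 0.002], [-0.011, -0.005, -1.0]]
ft_force: [-10.1, -2.4, 8.0]
gripper_width: 0.0006
grip_force: 5.0
```

send_rows([
  [0.0196,0.0039,0,0,0,0,1],
  [0.0196,0.0039,0,0,0,0,1],
])

```text
clock: 9.9
position: [0.5661, -0.1155, 0.0274]
eef_rot: [[0.98, 0.197, -0.016], [0.197, -0.98, 0.002], [-0.015, -0.005, -1.0]]
ft_force: [-19.0, -7.4, 14.0]
gripper_width: 0.0008
grip_force: 9.6
```

send_rows([
  [0.0196,0.0039,0,0,0,0,1],
])

```text
clock: 10.0
position: [0.5661, -0.1155, 0.0274]
eef_rot: [[0.98, 0.199, -0.022], [0.199, -0.98, 0.002], [-0.021, -0.006, -1.0]]
ft_force: [-23.9, -11.5, 18.1]
gripper_width: 0.0003
grip_force: 12.8
```

send_rows([
  [0.0196,0.0039,0,0,0,0,1],
])

```text
clock: 10.1
position: [0.5662, -0.1154, 0.0275]
eef_rot: [[0.979, 0.2, -0.028], [0.2, -0.98, 0.001], [-0.028, -0.007, -1.0]]
ft_force: [-29.1, -14.8, 22.2]
gripper_width: 0.0004
grip_force: 16.0
```

send_rows([
  [-0.131,-0.026,0,0,0,0,1],
  [-0.131,-0.028,0,0,0,0,1],
  [0,0,0.085,0,0,0,1],
  [0,0,0.085,0,0,0,1],
  [0,0,0,0,0,0,1],
  [0,0,0,0,0,0,1],
])

```text
clock: 10.7
position: [0.5415, -0.1238, 0.0542]
eef_rot: [[0.981, 0.194, 0.003], [0.194, -0.981, -0.001], [0.003, 0.002, -1.0]]
ft_force: [-1.2, -0.2, 1.7]
gripper_width: 0.0007
grip_force: 0.0
```

```bash
python3 - <<'E'
from h import *
s=get_state();print(tr(s['position']),s['position'],s['ft_force'],s['clock']); snap('wrist','w2')
E
```

```text
[-0.0723 -0.0852] [ 0.54152508 -0.12380364  0.05415886] [-1.2475195  -0.21507512  1.71531768] 10.7
```

View pics/w2.png

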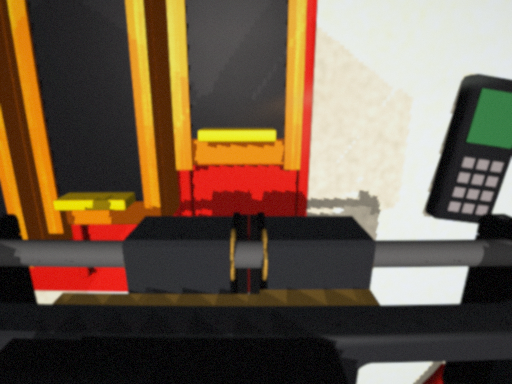

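The wrist view shows the heavy case away at the stop, its tab at about (237,135), the deck in front clear, and the fingers aligned with it at column 249.

send_rows([
  [0.0362,0.0208,0,0,0,0,1],
  [0.0392,0.0078,0,0,0,0,1],
  [0.0392,0.0078,0,0,0,0,1],
  [0.0392,0.0078,0,0,0,0,1],
  [0.0392,0.0078,0,0,0,0,1],
  [0.0392,0.0078,0,0,0,0,1],
  [0.0392,0.0078,0,0,0,0,1],
])

```text
clock: 11.45
position: [0.5808, -0.1134, 0.053]
eef_rot: [[0.981, 0.194, -0.0], [0.194, -0.981, 0.0], [-0.0, -0.0, -1.0]]
ft_force: [-0.4, -0.0, 0.1]
gripper_width: 0.0007
grip_force: 0.0
```

send_rows([
  [0.0196,0.0039,0,0,0,0,1],
  [0.0196,0.0039,0,0,0,0,1],
  [0.0196,0.0039,0,0,0,0,1],
  [0.0196,0.0039,0,0,0,0,1],
])

```text
clock: 11.85
position: [0.5918, -0.1112, 0.053]
eef_rot: [[0.981, 0.194, -0.001], [0.194, -0.981, 0.0], [-0.001, -0.0, -1.0]]
ft_force: [-0.9, -0.4, 0.8]
gripper_width: 0.0006
grip_force: 0.5
```

send_rows([
  [0.0196,0.0039,0,0,0,0,1],
  [0.0196,0.0039,0,0,0,0,1],
])

```text
clock: 12.05
position: [0.5979, -0.11, 0.053]
eef_rot: [[0.981, 0.194, -0.0], [0.194, -0.981, 0.0], [-0.0, -0.0, -1.0]]
ft_force: [-1.4, -0.3, -0.4]
gripper_width: 0.0003
grip_force: 0.5
```

send_rows([
  [0.0196,0.0039,0,0,0,0,1],
  [0.0196,0.0039,0,0,0,0,1],
])

```text
clock: 12.25
position: [0.6012, -0.1092, 0.0529]
eef_rot: [[0.981, 0.195, -0.007], [0.195, -0.981, -0.001], [-0.007, -0.001, -1.0]]
ft_force: [-10.0, -5.5, 7.5]
gripper_width: 0.0007
grip_force: 5.6
```

send_rows([
  [0.0196,0.0039,0,0,0,0,1],
])

```text
clock: 12.35
position: [0.6014, -0.1091, 0.053]
eef_rot: [[0.98, 0.196, -0.013], [0.196, -0.981, -0.001], [-0.013, -0.001, -1.0]]
ft_force: [-15.9, -9.2, 10.9]
gripper_width: 0.0008
grip_force: 8.6
```

send_rows([
  [0.0196,0.0039,0,0,0,0,1],
])

```text
clock: 12.45
position: [0.6015, -0.109, 0.053]
eef_rot: [[0.98, 0.197, -0.019], [0.197, -0.98, -0.001], [-0.019, -0.002, -1.0]]
ft_force: [-21.5, -11.7, 14.5]
gripper_width: 0.0001
grip_force: 11.5
```

send_rows([
  [0.0196,0.0039,0,0,0,0,1],
])

```text
clock: 12.55
position: [0.6017, -0.109, 0.053]
eef_rot: [[0.98, 0.198, -0.025], [0.198, -0.98, -0.002], [-0.025, -0.003, -1.0]]
ft_force: [-26.8, -14.2, 18.3]
gripper_width: 0.0004
grip_force: 14.5
```

send_rows([
  [0.003,-0.012,0.025,0,0,0,1],
])

```text
clock: 12.65
position: [0.6024, -0.1089, 0.0548]
eef_rot: [[0.98, 0.196, -0.024], [0.196, -0.981, 0.002], [-0.023, -0.007, -1.0]]
ft_force: [-15.4, -4.2, -3.3]
gripper_width: 0.0004
grip_force: 7.6
```

send_rows([
  [0.003,-0.012,0.025,0,0,0,1],
])

```text
clock: 12.75
position: [0.6031, -0.1092, 0.0577]
eef_rot: [[0.981, 0.195, -0.023], [0.195, -0.981, 0.005], [-0.022, -0.009, -1.0]]
ft_force: [-12.9, -1.0, -1.6]
gripper_width: 0.0001
grip_force: 6.3
```

Vertical and lateral rubbing are released, so I push on.

send_rows([
  [0.0196,0.0035,0,0,0,0,1],
])

```text
clock: 12.85
position: [0.6049, -0.1085, 0.0576]
eef_rot: [[0.98, 0.195, -0.026], [0.195, -0.981, 0.005], [-0.024, -0.01, -1.0]]
ft_force: [-13.9, -1.8, -2.0]
gripper_width: 0.0003
grip_force: 6.4
```

send_rows([
  [0.0196,0.0035,0,0,0,0,1],
])

```text
clock: 12.95
position: [0.611, -0.108, 0.0578]
eef_rot: [[0.981, 0.194, -0.019], [0.194, -0.981, 0.004], [-0.018, -0.008, -1.0]]
ft_force: [-16.6, -2.5, -0.1]
gripper_width: 0.0004
grip_force: 8.3
```

send_rows([
  [0,0,0,0,0,0,1],
])

```text
clock: 13.05
position: [0.6108, -0.1079, 0.0577]
eef_rot: [[0.981, 0.195, -0.02], [0.195, -0.981, 0.004], [-0.019, -0.008, -1.0]]
ft_force: [-12.0, -2.7, -0.7]
gripper_width: 0.0
grip_force: 5.8
```

It snapped and ended where predicted (along -0.001). I retreat back and up, then check.

send_rows([
  [-0.08,-0.016,0,0,0,0,1],
  [-0.08,-0.016,0,0,0,0,1],
  [-0.08,-0.016,0.1,0,0,0,1],
  [-0.1,-0.02,0.25,0,0,0,1],
  [-0.2,-0.04,0.25,0,0,0,1],
  [-0.2,-0.04,0.25,0,0,0,1],
  [-0.1,-0.02,0.25,0,0,0,1],
  [0,0,0,0,0,0,1],
  [0,0,0,0,0,0,1],
])

```text
clock: 13.95
position: [0.4942, -0.1351, 0.2268]
eef_rot: [[0.981, 0.193, 0.004], [0.193, -0.981, -0.001], [0.003, 0.002, -1.0]]
ft_force: [-0.1, 0.1, -0.9]
gripper_width: 0.0001
grip_force: 0.0
```

```bash
python3 - <<'E'
from h import *
s=get_state();print(tr(s['position']),s['position'],s['ft_force'],s['clock']); snap('wrist','w3')
S=np.array([512,384])
for q,z in (('case_a',.006),('case_a_tab',.059)):
    for r in optics.place_of(q,'wrist'):
        uv=np.array(r['at'])*S; print(q,round(r['confidence'],2),uv.round(),tr(ray2z('wrist',uv,z)))
E
```

```text
[-0.1209 -0.087 ] [ 0.49417732 -0.13511943  0.22675038] [-0.08872781  0.12601636 -0.9461155 ] 13.95
case_a 0.8 [106.  80.] [-0.0182  0.0899]
case_a 0.78 [176.  63.] [0.001  0.0018]
case_a 0.75 [505.  36.] [ 0.0349 -0.3995]
case_a 0.72 [241.  24.] [ 0.0431 -0.0773]
case_a_tab 0.69 [ 93. 137.] [-0.0839  0.0875]
case_a_tab 0.66 [243.  26.] [ 0.0287 -0.0807]
case_a_tab 0.64 [176.  61.] [-0.0053 -0.0108]
```

View pics/w3.png

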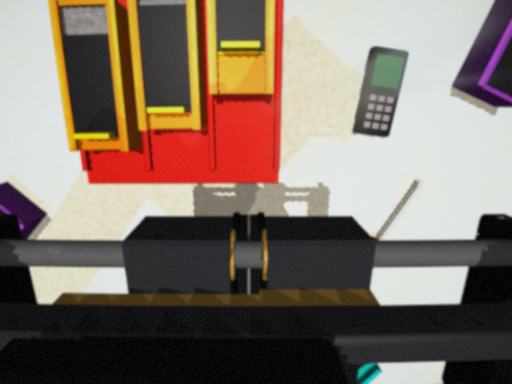

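The wrist view shows the heavy case with its tab at (241,44), well clear of its near edge on row 95. The other two cases are still open and short of the stop. Next is a numeric check of home and shut, with a top view of the stop.

```bash
python3 - <<'E'
from h import *
print('face',tr(ray2z('wrist',(241,95),.042)),'tabtop near edge',tr(ray2z('wrist',(241,48),.067)))
im=snap('top','top2'); cv2.imwrite('pics/topc.png',cv2.cvtColor(cv2.resize(im[95:205,200:310],(600,600),interpolation=cv2.INTER_CUBIC),cv2.COLOR_RGB2BGR))
E
```

```text
face [-0.0388 -0.0776] tabtop near edge [ 0.0061 -0.0785]
```

View pics/topc.png

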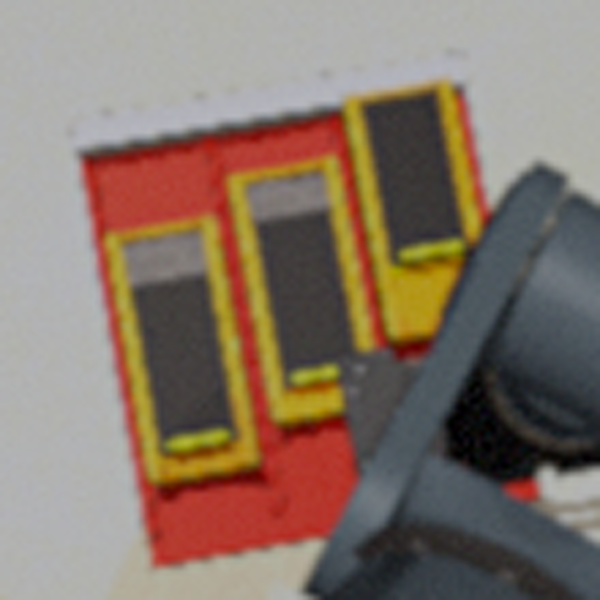

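The top crop shows the heavy case's far end against the white stop at (400,92) with no foam showing. Its face-to-tab distance is 45 mm, which means shut. The other two cases are open and short of the stop.

```bash
python3 -c "
from h import *
print(ticket.hand_in())"
```

```text
the job is handed in; nothing more can be done
None
```

The right-lane case was the heavy one (about 10 N to slide, the others about 3 N); it is home against the white stop with its lid snapped shut, the two light cases stand open and well short of the stop, the hammer, screwdriver and phone were not touched, and the job is handed in at about 14 s.

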